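# Plug a power module into the bench test dock and lock it

### The arm

A 6-joint arm with a two-finger parallel gripper is mounted at the origin on the work surface. World frame = base frame: x ahead of the robot, y to its left, z up, the work surface at z = 0. Lengths are in m, angles in rad, forces in N, time in s.
With the tool pointing down it reaches from about 0.325 to 1 m from the base axis. Payload 5.1 kg.
Tool frame: the origin (TCP) lies at the very end of the fingers, on their centre line; the grasp point (between the pads) lies ctrl.pinch_z behind it (ctrl.pinch_z is the distance from the TCP to the grasp point, in m); z points along the fingers, y is the line along which they close (so a half turn about z gives the same grasp; the last joint's range is limited). The gripper opens to 85 mm and grips with 20 to 120 N. Pads are 22 mm wide; open, the fingers measure 114 mm over their backs; the gripper's body (76 mm by 85 mm) begins 54 mm behind the grasp point. The pads swing forward as they close: fully open they stand 13 mm farther back than shut.
Start: joints at [-1.284, 0.124, 1.65, -0, 1.367, -0.083], TCP at [0.235, -0.606, 0.231] pointing down, gripper open.
Joint ranges: [-2.61, 2.61], [-1.02, 2.33], [0.03, 2.71], [-1.35, 4.49], [0.32, 2.68], [-2.91, 2.91]. Speed limits (rad/s): [2.57, 2.57, 3.14, 3.14, 3.14, 3.14].

### API

Orientations are given as [roll, pitch, yaw] about the fixed x, y, z axes, in that order (R = Rz(yaw) Ry(pitch) Rx(roll)).
In Python, from cell import ctrl gives the robot as it stands.
- The arm moves only by the tool jog_arm, never from a script. Its argument "steps" is text: rows parted by semicolons, each of 7 numbers parted by spaces: the closure, from -1 (fully open) to 1 (shut), so that 0 is half open, then the shift along the world's x, y, z each as a share of 0.2 m, from -1 to 1, then the turn, a rotation vector about the world's x, y, z each as a share of 2 pi rad, from -1 to 1. A call has 1 to 8 rows; each row is the pose to reach, as a shift and turn from the pose commanded when the call began, turning the shorter way round; what a row does not reach only later rows make up. A row lasts 1/12 s, in which the tool goes at most 41.7 mm and 7.16 degrees, less where a joint would pass 70% of its speed; a pose out of reach is approached as far as the arm can. A call with a number of a shift or a turn outside -1 to 1 is refused whole. A call with a gripper value outside its range is refused whole. The fingers move at their own pace and stop on an object; "grip_force" is the grip in N (left out, the last holds). Time passes only in rows, so rows that repeat a pose let the fingers close. It gives the time, the measured TCP pose, the force, the opening and the grip force at its end, in the units of the state.
- ctrl.observe(): the state, without advancing time (a new reading comes with each control period).
- ctrl.grab_frame(name): name is "scene" or "top" or "wrist"; returns the picture (480x640x3 uint8, red, green, blue); there is no depth.
- ctrl.camera_params(name): a dict with "fx", "fy", "cx", "cy" (pixels), "dist" ([k1, k2, p1, p2, k3] as OpenCV has them; the pictures are not rectified), "R" (3x3) and "t" (3): a world point X has camera coordinates R X + t. Camera axes: x right, y down, z forward; pixel columns grow to the right and rows downward; lengths in m; the calibration is good to about 2 mm. A picture is of the moment at which its call begins: read the wrist's pose just before it. camera_params takes no time and is no camera call; for the wrist camera it gives the pose at the moment of the call.
- ctrl.hand_in(): hands the job in; it is judged then, once.
Trained networks look in the newest picture that a camera, given by its name, has taken for a name from the list of things; names that differ only in an ending like _2 or _b are one class to them, and where a whole thing is asked for, a point or a joint stands for the part that bears it (a point fixed in the world has none). Each returns a list of dicts, best first, with "confidence" (0 to 1); they miss things now and then, are a little off and sometimes report something else, mostly with a low value. They report only what shows in the picture. A call takes as long as a camera call. They do not tell look-alikes from the thing itself.
- ctrl.spot_in(camera, query): "at" ([column, row] in pixels, amid what is visible of it).
- ctrl.landmark_of(camera, query): "at" ([column, row] in pixels: a listed point, or the origin of a listed thing).
The state is a dict: "t": time; "joints": joint angles; "joint_vel": joint speeds; "tau": joint torques, N m; "tcp_pos": TCP position; "tool_rot": TCP orientation; "contact_force": force on the tool from outside, world axes, zero at the start; "moment": the same for the moment, N m; "opening": opening from 0.0 (shut) to 1.0 (fully open); "gripper_force": force on a finger pad.
Only numpy, scipy, OpenCV 4.12 (cv2) and the standard library are available. Lean on these libraries where they do the work, as an engineer would, in place of code of your own. Each camera call takes 0.05 s, during which the arm holds its last target. There are 200 camera calls.

### The job

Pull the test dock's lock slide fully open to its stop, plug the power module that has a low step at one end fully home into the dock's socket with its step towards the slide, then push the slide back all the way to its other end stop so that its tongue locks over the step. Leave the other module, the one without a step, where it stands, and let go of everything at the end.

Things in the scene. Friction and masses are not known exactly. Their poses are not given: they have to be found in the camera images.
- dock: Fixed grey dock, 110 (x) x 270 (y) x 30 mm high, turned up to 0.3 rad; origin: centre of its underside. Socket towards -y; the lock slide runs towards +y between two rails (44 mm above the bench, outer faces x = +-39, y -22 to 118 mm) to a rear stop block (y 89 to 117, 48 mm above the bench). Two brass terminals, 12 mm thick and high, stand at x = +-44, y = -124 mm.
- dock_socket (a point): Nominal centre of the socket's mouth, in the dock's top face (dock's x 0, y -90, z 30 mm). The hole, 27 (x) x 41 (y) mm, 18 mm deep, 1 mm lead-in, is 1 mm wider overall than the module's foot and sits in a grey insert (60 x 74 mm) with play: the hole may be off this point by up to 2 mm in x and in y (not turned; it stays put), so feel for it. Yaw must agree within about 0.03 rad.
- lock (a joint): Travel of the lock slide (m), growing along the dock's -y: 0 = fully open, at the rear stop away from the socket; 0.070 = fully locked, at the front stop. It starts part closed. Dry friction about 5 N all along, a little more when moved fast; it stays where it is left; the stops are rigid.
- lock_grip (a point): Centre of the top of the slide's grip, 96 mm above the bench, at dock's x 0, y 69 mm minus the joint value. The grip is a black block 28 (x) x 22 (y) x 42 mm high on a steel carriage 50 (x) x 36 (y) mm, top 54 mm above the bench; 25 mm or more is free beside it for fingers along y or x.
- tongue_end (a point): Middle of the end of the slide's steel tongue, on its underside, 46 mm above the bench. The tongue, 36 mm wide and 8 mm thick, points from the carriage to the dock's -y and ends 60 mm from the grip's centre. Locked, it lies over the module's step with 2 mm to spare; a module not fully home or turned the wrong way stops it.
- module: Loose ivory power module, about 0.3 kg, upright on its black foot; origin: centre of the foot's underside, z up. Foot 26 (x) x 40 (y) x 16 mm high. Body 44 mm wide (x, the width to grip), top at 91 mm; its tall part spans y -35 to 25 mm, a low step (top at 30 mm) y 25 to 47 mm. Home, its x and y axes agree with the dock's: step towards the slide, body's underside on the dock's top.
- module_seat (a point): Point on the module's axis at the underside of its body, 16 mm above the foot's underside (module's x = y = 0); home, it lies at the height of dock_socket and within 2.5 mm of it in x and in y.
- module_step (a point): Centre of the top face of the module's low step (module's x = 0, y = 36, z = 30 mm).
- other_module: Second loose ivory module, of the same height, width and foot but without a step: a plain block 44 (x) x 82 (y) mm, 91 mm high; origin: centre of the foot's underside. Not needed; it must stay where it is. Both modules stand to the right of the dock, either one nearer the robot, with a small tin 22 mm high between them.
Things that resemble listed ones, but are neither listed nor needed, are in the scene too. Leave any green or yellow look-alike of the module alone.

How it is judged:
By the outcome, as a careful person would: the job done as asked, in the order asked, and still so for the second after the job is handed in, with the robot touching nothing.
It also fails if it takes over 72 s, if anything falls off the work surface, if the arm or the gripper's body presses on something with over 40 N, if the wrist force passes 120 N, or if a joint passes its speed limit or range.

## Working session

There is one attempt and no reset: what is moved stays moved. The work goes in short steps, Python scripts to look and compute and a tool call to move; the robot and the scene stay as the last step left them, time stands still between calls to the robot, and variables do not carry over. Pictures are saved under pics/ and viewed, at most 10 in all, crops included, and the job is handed in when it is done.

Besides the shell and the picture viewer there is one more tool, called after "Emit:" in YAML: its name, and indented under it one key for each argument. jog_arm: Moves the arm, as the interface text tells. Shift numbers are shares of 0.2 m and turn numbers shares of 2 pi rad, none past 1 either way. Its arguments: {"type":"object","properties":{"steps":{"type":"string"},"grip_force":{"type":"number"}},"required":["steps"]}

```bash
ls; mkdir -p pics; cat > h.py <<'E'
import numpy as np,cv2
from cell import ctrl
def ray(cam,px):
    p=ctrl.camera_params(cam);K=np.array([[p['fx'],0,p['cx']],[0,p['fy'],p['cy']],[0,0,1]])
    u=cv2.undistortPoints(np.array([[px]],float),K,np.array(p['dist'],float))[0,0]
    R=np.array(p['R']);t=np.array(p['t']);return -R.T@t,R.T@np.array([u[0],u[1],1])
def at_z(cam,px,z):
    c,d=ray(cam,px);return c+d*(z-c[2])/d[2]
def proj(cam,X):
    p=ctrl.camera_params(cam);K=np.array([[p['fx'],0,p['cx']],[0,p['fy'],p['cy']],[0,0,1]])
    return cv2.projectPoints(np.array(X,float).reshape(-1,3),cv2.Rodrigues(np.array(p['R']))[0],np.array(p['t'],float),K,np.array(p['dist'],float))[0][:,0]
def save(n,im): cv2.imwrite('pics/'+n+'.png',im[:,:,::-1])
E
python3 - <<'E'
from h import *
s=ctrl.observe();print({k:np.round(v,3) for k,v in s.items()},ctrl.pinch_z)
a=ctrl.grab_frame('top');b=ctrl.grab_frame('scene')
save('top',a);save('scene',b)
Z=dict(dock=0,dock_socket=.03,lock_grip=.096,tongue_end=.046,module=0,module_seat=.016,module_step=.03,other_module=0)
for c in ['top','scene']:
  for q,z in Z.items():
    for r in ctrl.landmark_of(c,q)[:3]: print(c,q,np.round(r['at'],1),round(r['confidence'],2),np.round(at_z(c,r['at'],z),4)[:2])
E
```

```text
pics
{'t': np.float64(0.0), 'joints': array([-1.284,  0.124,  1.652,  0.   ,  1.367, -0.083]), 'joint_vel': array([ 0.001, -0.001,  0.   , -0.   , -0.001, -0.001]), 'tau': array([-0.0000e+00, -4.2361e+01, -3.6545e+01, -0.0000e+00,  7.0000e-03,
        0.0000e+00]), 'tcp_pos': array([ 0.235, -0.606,  0.23 ]), 'tool_rot': array([-3.14, -0.  ,  0.37]), 'contact_force': array([ 0.06 , -0.279, -0.723]), 'moment': array([-0.004, -0.035,  0.016]), 'gripper_force': np.float64(0.0), 'opening': np.float64(1.002)} 0.0187
top dock [244.6 205.6] 0.62 [0.5235 0.0484]
top dock_socket [286.7 201. ] 0.74 [ 0.528  -0.0388]
top dock_socket [244.  204.3] 0.44 [0.5197 0.0458]
top tongue_end [256.8 200.9] 0.87 [0.5235 0.0189]
top module [459.5 157.5] 0.91 [ 0.6344 -0.3954]
top module [422.8 372.2] 0.72 [ 0.1963 -0.3127]
top module [394.8 247.9] 0.62 [ 0.4417 -0.2591]
top module_seat [395.7 249.5] 0.69 [ 0.4363 -0.2581]
top module_seat [429.4 371.6] 0.68 [ 0.1993 -0.3219]
top module_seat [469.6 152.9] 0.63 [ 0.6394 -0.4116]
top module_step [486.6 152.3] 0.95 [ 0.6367 -0.4417]
top module_step [380.7 247.7] 0.67 [ 0.4375 -0.2261]
top module_step [418.8 355.8] 0.65 [ 0.2299 -0.2987]
scene dock [337.9 339. ] 0.89 [0.5312 0.0509]
scene dock [329.2 317.5] 0.22 [ 0.5144 -0.0027]
scene dock_socket [316.4 306.7] 0.57 [ 0.5294 -0.0306]
scene lock_grip [348.3 329.8] 0.83 [0.5274 0.0777]
scene tongue_end [329.4 321. ] 0.67 [0.5321 0.0209]
scene module [290.4 230.6] 0.91 [ 0.4428 -0.2607]
scene module [198.4 233.6] 0.89 [ 0.6396 -0.4019]
scene module [346.6 178.6] 0.71 [ 0.211  -0.3124]
scene module_seat [195.6 225.1] 0.93 [ 0.6346 -0.4182]
scene module_seat [352.7 169.8] 0.89 [ 0.1857 -0.3168]
scene module_step [304.2 235.5] 0.84 [ 0.4349 -0.2076]
scene module_step [344.6 175.9] 0.72 [ 0.2272 -0.3028]
scene other_module [229.9 266.5] 0.85 [ 0.6254 -0.2631]
scene other_module [315.5 305. ] 0.67 [ 0.5202 -0.0476]
```

View pics/top.png

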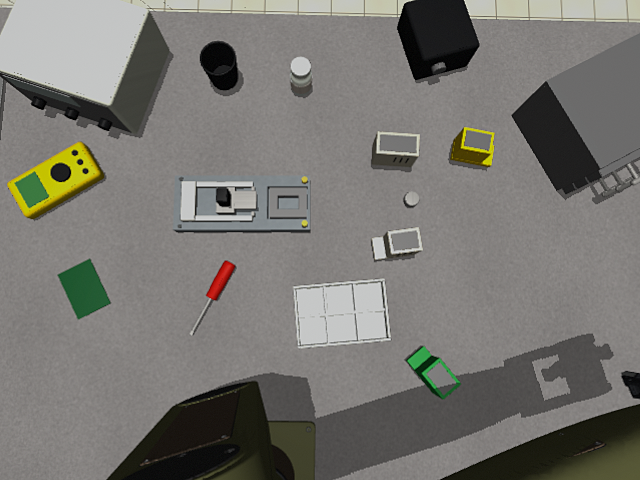

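View pics/scene.png

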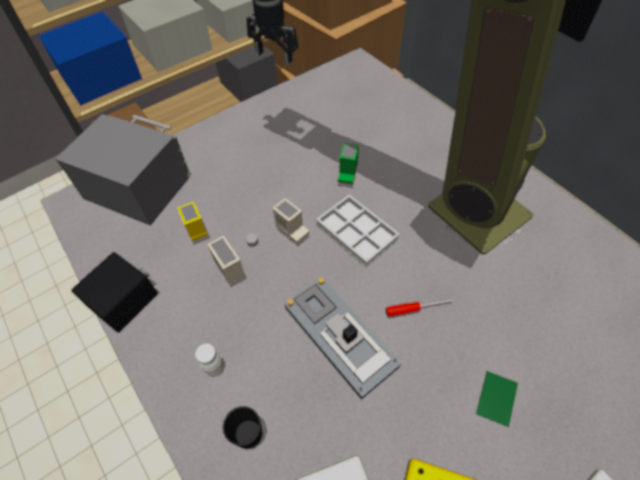

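Candidates (top picture): the stepped ivory module at (400,243), the plain ivory block at (397,148), the yellow look-alike at (474,147) and the green one at (433,372). By the description, I want the ivory one with the step, at about (0.44, -0.26) and with its step towards +y. The dock is at (243,205) with its socket to the right (world -y) and the slide grip at (224,197). Next is a close look with the wrist camera.

Emit:
jog_arm:
  steps: "-1 .2 .2 .1 0 0 .02; -1 .4 .4 .2 0 0 .04; -1 .6 .6 .3 0 0 .06; -1 .8 .8 .3 0 0 .08; -1 .9 1 .3 0 0 .1; -1 .9 1 .3 0 0 .12; -1 .9 1 .3 0 0 .14; -1 .9 1 .3 0 0 .16"

```text
t: 1.57
tcp_pos: [0.418, -0.4024, 0.2927]
tool_rot: [3.139, -0.0, 1.381]
contact_force: [0.2, -0.6, -0.4]
opening: 1.001
gripper_force: 0.0
```

```bash
python3 - <<'E'
from h import *
s=ctrl.observe();print(s['t'],s['tcp_pos'],s['tool_rot'],s['joints'])
p=ctrl.camera_params('wrist');R=np.array(p['R']);print(-R.T@np.array(p['t']),R,p['fx'],p['cx'],p['cy'])
print(proj('wrist',[[.44,-.26,.05],[.53,-.04,.03],[.53,.05,.05]]))
E
```

```text
1.5667 [ 0.41798244 -0.40239033  0.29274378] [ 3.13897022e+00 -3.19028936e-04  1.38147432e+00] [-0.85980513 -0.06218457  1.73807839  0.00189025  1.46384252 -0.67068275]
[ 0.42995738 -0.33477738  0.4356723 ] [[ 0.9821064  -0.18830841  0.00263697]
 [-0.18186337 -0.94467003  0.2729913 ]
 [-0.0489155  -0.26858608 -0.96201289]] 331.24418901260754 319.35112911146643 237.4527864804807
[[ 314.45049475   71.06376204]
 [ 361.40864733 -173.70596079]
 [ 346.55120674 -297.1010901 ]]
```

Emit:
jog_arm:
  steps: "-1 .1 .2 0 0 0 .02; -1 .2 .4 0 0 0 .03; -1 .3 .6 0 0 0 .03; -1 .3 .8 0 0 0 .03; -1 .3 1 0 0 0 .03; -1 .3 1 0 0 0 .03"

```text
t: 2.07
tcp_pos: [0.4752, -0.201, 0.2916]
tool_rot: [3.141, -0.002, 1.564]
contact_force: [1.3, -0.1, 0.1]
opening: 0.999
gripper_force: 0.0
```

Emit:
jog_arm:
  steps: "-1 0 .2 0 0 0 0; -1 0 .4 0 0 0 0; -1 0 .6 0 0 0 0; -1 0 .85 0 0 0 0; -1 0 .85 0 0 0 0; -1 0 .85 0 0 0 0;-1 0 .85 0 0 0 0"

```text
t: 2.65
tcp_pos: [0.475, -0.0363, 0.2915]
tool_rot: [3.141, 0.001, 1.559]
contact_force: [0.6, 0.8, 0.3]
opening: 0.999
gripper_force: 0.0
```

```bash
python3 - <<'E'
from h import *
s=ctrl.observe();print(s['t'],s['tcp_pos'],s['tool_rot'],np.abs(s['joint_vel']).max())
a=ctrl.grab_frame('wrist');save('w1',a)
Z=dict(dock=0,dock_socket=.03,lock_grip=.096,tongue_end=.046,module=0,module_seat=.016,module_step=.03,other_module=0)
for q,z in Z.items():
    for r in ctrl.landmark_of('wrist',q)[:3]: print(q,np.round(r['at'],1),round(r['confidence'],2),np.round(at_z('wrist',r['at'],z),4)[:2])
E
```

```text
2.65 [ 0.47501241 -0.03633266  0.29147063] [3.14126342e+00 8.73340177e-04 1.55937559e+00] 0.03613767409596734
dock [361.2 129.7] 0.9 [0.5279 0.0475]
dock_socket [360.8 203.3] 0.88 [ 0.5253 -0.0406]
lock_grip [368.   92.2] 0.77 [0.5222 0.078 ]
tongue_end [365.4 157.5] 0.81 [0.5276 0.0153]
module [298.5 343.5] 0.67 [ 0.4395 -0.2573]
module_seat [299.6 348.5] 0.56 [ 0.4422 -0.2549]
module_step [294.2 336. ] 0.92 [ 0.4365 -0.2249]
module_step [299.2 345.8] 0.6 [ 0.443  -0.2407]
other_module [426.9 344.5] 0.98 [ 0.6338 -0.2619]
```

View pics/w1.png

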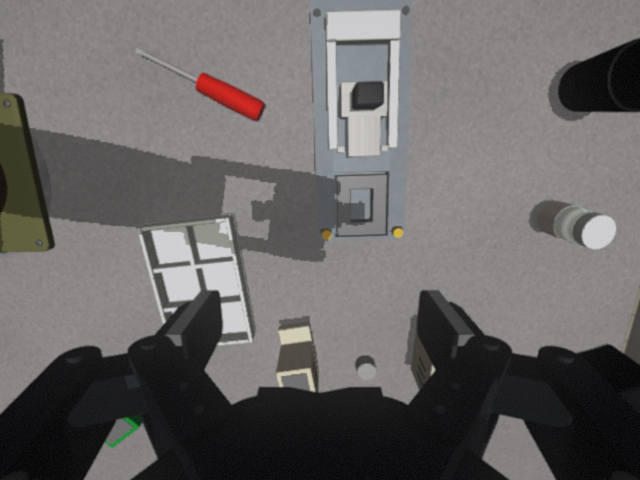

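The wrist picture shows the dock with the grip at (368,95), the tongue end at (364,155), the socket at (361,204) and terminals at (326,234) and (398,232). The stepped module is at (296,360) with its step at (295,335), and the plain one is at (425,365). Next I'll measure the dock's yaw from the rails and terminals.

```bash
python3 - <<'E'
from h import *
im=cv2.imread('pics/w1.png')[:,:,::-1].astype(float);g=cv2.GaussianBlur(im.mean(2),(0,0),1)
def edge(c0,rows,z,sgn,w=6):
    P=[]
    for r in rows:
        d=sgn*np.gradient(g[r])[c0-w:c0+w+1];k=d.argmax()
        if 0<k<2*w and d[k]>8:
            o=(d[k-1]-d[k+1])/(2*(d[k-1]-2*d[k]+d[k+1]));P.append(at_z('wrist',[c0-w+k+o,r],z)[:2])
    P=np.array(P)
    for _ in range(3):
        f=np.polyfit(P[:,1],P[:,0],1);e=P[:,0]-np.polyval(f,P[:,1]);P=P[abs(e)<max(2*e.std(),3e-4)]
    print(c0,z,len(P),'slope',f[0].round(4),'x at y=.05',np.polyval(f,.05).round(4),e.std().round(5));return f
edge(328,range(20,145),.044,1)
edge(398,range(20,145),.044,-1)
edge(312,range(20,150),.03,1)
edge(408,range(20,225),.03,-1)
hsv=cv2.cvtColor(im.astype(np.uint8),cv2.COLOR_RGB2HSV)
m=cv2.inRange(hsv,(15,120,60),(35,255,255))
n,l,st,c=cv2.connectedComponentsWithStats(m)
for i in range(1,n):
    if st[i,4]>25: print(st[i],c[i].round(1),at_z('wrist',c[i],.041).round(4))
# black grip
b=cv2.inRange(im.astype(np.uint8),(0,0,0),(60,60,60))[70:125,340:395]
n,l,st,c=cv2.connectedComponentsWithStats(b)
for i in range(1,n):
    if st[i,4]>50: print('grip',st[i])
s=ctrl.observe();print(s['tcp_pos'],s['tool_rot'])
cv2.imwrite('pics/c1.png',cv2.hconcat([cv2.resize(im[0:250,300:420,::-1].astype(np.uint8),None,fx=2.4,fy=2.4,interpolation=2),cv2.resize(im[290:400,240:360,::-1].astype(np.uint8),(480,440))[:, :].copy() if 0 else cv2.copyMakeBorder(cv2.resize(im[290:400,240:360,::-1].astype(np.uint8),(480,440),interpolation=2),0,160,0,0,0)]))
E
```

```text
328 0.044 115 slope -0.014 x at y=.05 0.4856 0.00019
398 0.044 112 slope -0.0158 x at y=.05 0.5626 0.0002
312 0.03 14 slope -0.0217 x at y=.05 0.4702 6e-05Traceback (most recent call last):
  File "<stdin>", line 16, in <module>
  File "<stdin>", line 11, in edge
IndexError: too many indices for array: array is 1-dimensional, but 2 were indexed
```

```bash
python3 - <<'E'
from h import *
im=cv2.imread('pics/w1.png')
hsv=cv2.cvtColor(im,cv2.COLOR_BGR2HSV)
n,l,st,c=cv2.connectedComponentsWithStats(cv2.inRange(hsv,(15,120,60),(35,255,255)))
for i in range(1,n):
    if st[i,4]>25: print(st[i],c[i].round(1),at_z('wrist',c[i],.041).round(4))
b=cv2.inRange(im,(0,0,0),(60,60,60));b[:70]=0;b[125:]=0;b[:,:340]=0;b[:,395:]=0
n,l,st,c=cv2.connectedComponentsWithStats(b)
for i in range(1,n):
    if st[i,4]>50: print('grip',st[i])
a=cv2.resize(im[0:250,300:420],None,fx=2.4,fy=2.4,interpolation=2)
d=cv2.copyMakeBorder(cv2.resize(im[290:400,240:360],(480,440),interpolation=2),0,160,0,0,0)
cv2.imwrite('pics/c1.png',cv2.hconcat([a,d]))
E
```

```text
[393 227  10  10  77] [397.5 231.8] [ 0.5699 -0.0737  0.041 ]
[322 229   9  11  73] [326.2 233.9] [ 0.482  -0.0752  0.041 ]
grip [352  82  31  27 309]
```

View pics/c1.png

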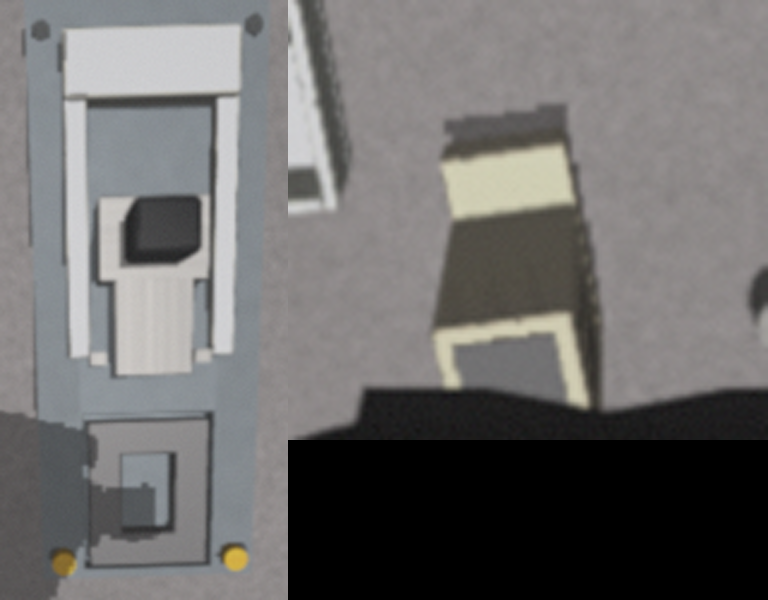

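The dock measurements agree with each other: centre about (0.524, 0.0495), yaw about 0.016, socket nominally (0.5254, -0.0405), grip about (0.5235, 0.077). The crop confirms an ivory module whose low step is at crop (508,180), facing +y. I'll grip the slide across x.

Emit:
jog_arm:
  steps: "-1 .1 .2 -.15 0 0 .0045; -1 .2 .4 -.3 0 0 .0045; -1 .243 .565 -.45 0 0 .0045; -1 .243 .565 -.6 0 0 .0045; -1 .243 .565 -.6 0 0 .0045; -1 .243 .565 -.6 0 0 .0045"

```text
t: 3.6
tcp_pos: [0.521, 0.0776, 0.167]
tool_rot: [-3.133, 0.0, 1.588]
contact_force: [-0.3, -0.5, 0.0]
opening: 0.995
gripper_force: 0.0
```

```bash
python3 - <<'E'
from h import *
s=ctrl.observe();print(s['t'],s['tcp_pos'],s['tool_rot'])
a=ctrl.grab_frame('wrist');save('w2',a)
for q,z in dict(dock_socket=.03,lock_grip=.096,tongue_end=.046).items():
    for r in ctrl.landmark_of('wrist',q)[:2]: print(q,np.round(r['at'],1),round(r['confidence'],2),np.round(at_z('wrist',r['at'],z),4)[:2])
E
```

```text
3.6 [0.52104703 0.07758314 0.16700483] [-3.13322767e+00  4.23028010e-04  1.58848988e+00]
dock_socket [326.3 343. ] 0.92 [ 0.532  -0.0441]
dock_socket [322.2 296.6] 0.57 [0.527  0.0062]
lock_grip [323.1 246.7] 0.75 [0.5268 0.0757]
tongue_end [325.7 299.3] 0.8 [0.5314 0.0101]
```

View pics/w2.png

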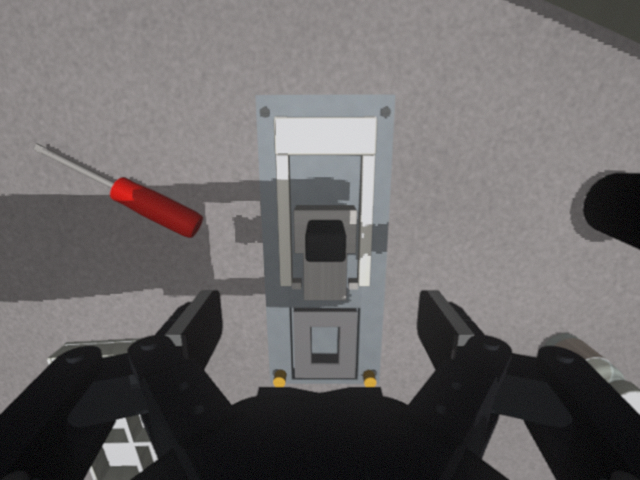

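The picture shows the grip at (325,240), the socket at (325,345) and terminals at (279,382) and (370,381). The arm was perhaps still settling, so I'll measure again.

```bash
cat >> h.py <<'E'
def edge(cam,g,c0,rows,z,sgn,w=6,yref=.05,thr=5):
    P=[]
    for r in rows:
        d=sgn*np.gradient(g[r])[c0-w:c0+w+1];k=d.argmax()
        if 0<k<2*w and d[k]>thr:
            o=(d[k-1]-d[k+1])/(2*(d[k-1]-2*d[k]+d[k+1]));P.append(at_z(cam,[c0-w+k+o,r],z)[:2])
    P=np.array(P)
    for _ in range(3):
        f=np.polyfit(P[:,1],P[:,0],1);e=P[:,0]-np.polyval(f,P[:,1]);P=P[abs(e)<max(2*e.std(),3e-4)]
    print(c0,z,len(P),'slope',f[0].round(4),'x',np.polyval(f,yref).round(4),e.std().round(5));return f
E
python3 - <<'E'
from h import *
for i in range(3):
  s=ctrl.observe();print(s['t'],s['tcp_pos'].round(4),np.array(s['tool_rot']).round(4),s['joint_vel'].round(3))
  im=ctrl.grab_frame('wrist')
g=cv2.GaussianBlur(im.astype(float).mean(2),(0,0),1)
edge('wrist',g,278,range(165,280),.044,1,8)
edge('wrist',g,372,range(165,215),.044,-1,8)
n,l,st,c=cv2.connectedComponentsWithStats(cv2.inRange(cv2.cvtColor(im,cv2.COLOR_RGB2HSV),(15,120,60),(35,255,255)))
for i in range(1,n):
    if st[i,4]>25: print(st[i],c[i].round(1),at_z('wrist',c[i],.041).round(4))
E
```

```text
3.8 [0.5249 0.076  0.1741] [3.1373e+00 1.0000e-04 1.5853e+00] [-0.005 -0.008 -0.004  0.003 -0.006  0.001]
3.85 [0.5249 0.076  0.1742] [3.1370e+00 1.0000e-04 1.5852e+00] [ 0.003 -0.003  0.005  0.001 -0.002  0.   ]
3.9 [0.5248 0.0761 0.174 ] [3.1372 0.     1.5852] [ 0.002  0.003  0.008  0.002 -0.002  0.001]
278 0.044 111 slope -0.0163 x 0.4852 0.00014
372 0.044 23 slope -0.028 x 0.563 0.0001
[269 365  12  16 151] [274.8 373. ] [ 0.4826 -0.0728  0.041 ]
[358 365  12  16 151] [363.  372.7] [ 0.5696 -0.0714  0.041 ]
```

Emit:
jog_arm:
  steps: "-1 -.005 0 -.2 0 0 0; -1 -.005 0 -.38 0 0 0; -1 -.005 0 -.5 0 0 0; -1 -.005 0 -.56 0 0 0; -1 -.005 0 -.56 0 0 0; 0.5 -.005 0 -.56 0 0 0; 1 -.005 0 -.56 0 0 0; 1 -.005 0 -.56 0 0 0"
  grip_force: 50

```text
t: 4.62
tcp_pos: [0.5245, 0.0769, 0.062]
tool_rot: [3.137, -0.0, 1.586]
contact_force: [1.1, 0.2, -0.6]
opening: 0.603
gripper_force: 0.0
```

Emit:
jog_arm:
  steps: "1 0 0 0 0 0 0; 1 0 0 0 0 0 0;1 0 0 0 0 0 0; 1 0 0 0 0 0 0"

```text
t: 4.95
tcp_pos: [0.5242, 0.077, 0.0611]
tool_rot: [3.138, -0.0, 1.587]
contact_force: [2.8, -0.3, 5.8]
opening: 0.325
gripper_force: 52.4
```

Emit:
jog_arm:
  steps: "1 0 .03 0 0 0 0; 1 0 .06 0 0 0 0; 1 -.001 .09 0 0 0 0; 1 -.002 .12 0 0 0 0; 1 -.002 .15 0 0 0 0; 1 -.003 .175 0 0 0 0; 1 -.003 .19 0 0 0 0; 1 -.003 .19 0 0 0 0"

```text
t: 5.62
tcp_pos: [0.5235, 0.1147, 0.0611]
tool_rot: [3.138, 0.001, 1.587]
contact_force: [2.3, -2.6, 5.6]
opening: 0.317
gripper_force: 52.5
```

Emit:
jog_arm:
  steps: "1 0 .01 0 0 0 0; 1 0 .02 0 0 0 0; 1 0 .025 0 0 0 0; 1 0 .025 0 0 0 0"

```text
t: 5.95
tcp_pos: [0.5235, 0.1167, 0.0612]
tool_rot: [3.139, 0.007, 1.588]
contact_force: [0.2, -15.4, 8.8]
opening: 0.32
gripper_force: 52.8
```

Emit:
jog_arm:
  steps: "1 0 .01 0 0 0 0; 1 0 .02 0 0 0 0; 1 0 .02 0 0 0 0; 1 0 .02 0 0 0 0"

```text
t: 6.28
tcp_pos: [0.5234, 0.1169, 0.0611]
tool_rot: [3.14, 0.014, 1.588]
contact_force: [0.1, -29.8, 10.0]
opening: 0.319
gripper_force: 53.1
```

Emit:
jog_arm:
  steps: "1 0 -.02 0 0 0 0; 1 0 -.033 0 0 0 0; 0.3 0 -.033 0 0 0 0; -.5 0 -.033 0 0 0 0; -1 0 -.033 0 0 0 0; -1 0 -.033 0 0 0 0; -1 0 -.033 0 0 0 0; -1 0 -.033 0 0 0 0"

```text
t: 6.95
tcp_pos: [0.5214, 0.1176, 0.0589]
tool_rot: [-3.141, 0.0, 1.587]
contact_force: [0.4, 0.2, 0.2]
opening: 1.001
gripper_force: 0.0
```

Emit:
jog_arm:
  steps: "-1 0 0 .1 0 0 0; -1 0 0 .3 0 0 0; -1 0 0 .5 0 0 0; -1 0 -.1 .7 0 0 0; -1 -.08 -.3 .8 0 0 0; -1 -.16 -.5 .8 0 0 0; -1 -.24 -.7 .8 0 0 0; -1 -.32 -.9 .8 0 0 0"

```text
t: 7.62
tcp_pos: [0.4617, -0.053, 0.2203]
tool_rot: [3.14, 0.001, 1.588]
contact_force: [0.0, -1.5, 0.5]
opening: 1.002
gripper_force: 0.0
```

Emit:
jog_arm:
  steps: "-1 -.05 -.2 0 0 0 0; -1 -.08 -.4 0 0 0 0; -1 -.08 -.5 0 0 0 0; -1 -.08 -.55 0 0 0 0; -1 -.08 -.55 0 0 0 0; -1 -.08 -.55 0 0 0 0; -1 -.08 -.55 0 0 0 0"

```text
t: 8.2
tcp_pos: [0.4464, -0.1606, 0.2191]
tool_rot: [-3.141, -0.001, 1.588]
contact_force: [-0.5, -0.5, -0.7]
opening: 1.0
gripper_force: 0.0
```

```bash
python3 - <<'E'
from h import *
im=ctrl.grab_frame('wrist')
s=ctrl.observe();print(s['t'],s['tcp_pos'].round(4),np.array(s['tool_rot']).round(4),np.abs(s['joint_vel']).max().round(3))
im=ctrl.grab_frame('wrist');save('w3',im)
for q,z in dict(dock_socket=.03,tongue_end=.046,lock_grip=.096,module=0,module_seat=.016,module_step=.03).items():
    for r in ctrl.landmark_of('wrist',q)[:2]: print(q,np.round(r['at'],1),round(r['confidence'],2),np.round(at_z('wrist',r['at'],z),4)[:2])
E
```

```text
8.25 [ 0.4464 -0.1605  0.2191] [-3.1412e+00 -6.0000e-04  1.5886e+00] 0.004
dock_socket [408.2  88.6] 0.73 [ 0.5265 -0.0403]
tongue_end [311.9 269.8] 0.57 [ 0.4391 -0.2162]
module [119.1 334.1] 0.88 [ 0.1954 -0.3265]
module [315.  289.7] 0.62 [ 0.4422 -0.26  ]
module_seat [113.7 338.3] 0.9 [ 0.1986 -0.3223]
module_seat [315.  293.2] 0.73 [ 0.4423 -0.2571]
module_step [125.6 332.5] 0.84 [ 0.224  -0.3049]
module_step [310.  267.8] 0.62 [ 0.4366 -0.221 ]
```

View pics/w3.png

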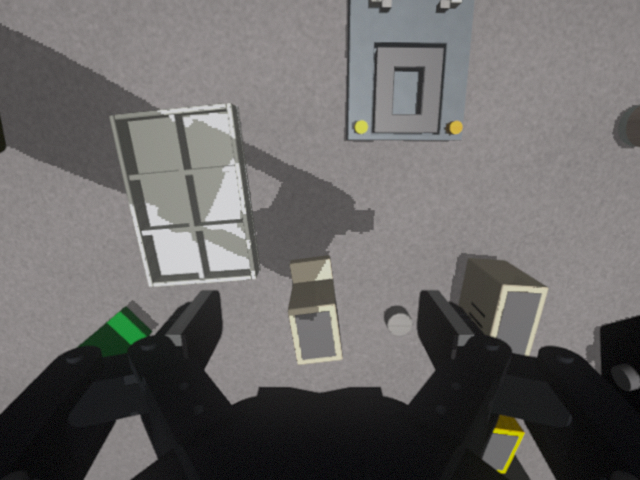

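The view shows the stepped module's top outline with corners (289,308), (333,304), (341,361) and (298,364). Its step is at (311,268), and the socket hole is at (408,91).

```bash
python3 - <<'E'
from h import *
im=cv2.imread('pics/w3.png')
hsv=cv2.cvtColor(im,cv2.COLOR_BGR2HSV)
m=cv2.inRange(hsv,(20,25,140),(40,130,255));m[:300]=0;m[370:]=0;m[:,:280]=0;m[:,350:]=0
n,l,st,c=cv2.connectedComponentsWithStats(m)
k=1+st[1:,4].argmax();ys,xs=np.where(l==k);print(st[k])
h=cv2.convexHull(np.stack([xs,ys],1).astype(np.int32))[:,0]
W=np.array([at_z('wrist',p,.091)[:2] for p in h])
r=cv2.minAreaRect((W*1000).astype(np.float32));print(r)
B=cv2.boxPoints(r);print(B.round(1))
# side edges of the top rim, subpixel
g=cv2.GaussianBlur(im.astype(float).mean(2),(0,0),.8)
def ledge(p,q,z,sgn):
    p,q=np.array(p,float),np.array(q,float);d=(q-p)/np.linalg.norm(q-p);nrm=np.array([-d[1],d[0]]);P=[]
    for t in np.linspace(.12,.88,40):
        o=p+t*(q-p);u=np.arange(-5,5.01,.25);pts=o+u[:,None]*nrm
        v=cv2.remap(g.astype(np.float32),pts[:,0].astype(np.float32)[None],pts[:,1].astype(np.float32)[None],1)[0]
        e=sgn*np.gradient(v);k=e.argmax();P.append(at_z('wrist',pts[k],z)[:2]*1000)
    vx,vy,x0,y0=cv2.fitLine(np.array(P,np.float32),cv2.DIST_HUBER,0,.01,.01).ravel()
    return np.round([x0,y0,np.degrees(np.arctan2(vy,vx))],2)
# socket hole mouth: left,right,top,bottom
for nm,p,q,s in [('L',(394,68),(392,114),1),('R',(421,68),(424,114),1),('T',(395,67),(420,67),1),('B',(392,115),(424,116),1)]:
    print(nm,ledge(p,q,.03,1),ledge(p,q,.03,-1))
for nm,p,q in [('L',(289,308),(298,364)),('R',(333,304),(341,361)),('T',(289,308),(333,304)),('B',(298,364),(341,361))]:
    print('mod',nm,ledge(p,q,.091,1),ledge(p,q,.091,-1))
for nm,p,q in [('L',(376,44),(373,130)),('R',(445,44),(441,134))]:
    print('ins',nm,ledge(p,q,.03,1),ledge(p,q,.03,-1))
E
```

```text
[289 304  54  61 884]
((443.55218505859375, -264.3175048828125), (43.75914764404297, 59.961917877197266), 9.052306175231934)
[[ 417.2 -238.2]
 [ 426.7 -297.4]
 [ 469.9 -290.5]
 [ 460.4 -231.3]]
L [511.06 -42.61 -89.76] [513.45 -44.62 -88.58]
R [535.98 -41.11 -76.4 ] [540.13 -43.05 -89.43]
T [524.79 -26.34  -2.5 ] [525.76 -22.12   2.39]
B [527.49 -64.82   3.62] [527.9  -63.55  -3.42]
mod L [ 427.15 -266.93  -81.72] [ 422.29 -267.29  -81.24]
mod R [ 464.86 -261.27  -81.16] [ 459.67 -262.85  -81.27]
mod T [ 439.37 -234.7     8.28] [ 442.05 -239.07    6.96]
mod B [ 450.26 -288.64    6.42] [ 445.39 -293.69    9.15]
ins L [493.25 -42.98 -89.32] [496.29 -45.16 -88.91]
ins R [556.51 -42.57 -88.81] [559.24 -40.92 -88.82]
```

The module measures 43.8 x 60.0 mm at its top, as it should. Its grasp centre is (0.443, -0.2605) with yaw 0.154. I'll go over it and grasp.

Emit:
jog_arm:
  steps: "-1 -.017 -.2 0 0 0 .012; -1 -.017 -.38 0 0 0 .0218; -1 -.017 -.5 -.1 0 0 .0218; -1 -.017 -.5 -.25 0 0 .0218; -1 -.017 -.5 -.4 0 0 .0218; -1 -.017 -.5 -.5 0 0 .0218; -1 -.017 -.5 -.5 0 0 .0218; -1 -.017 -.5 -.5 0 0 .0218"

```text
t: 9.27
tcp_pos: [0.4421, -0.2613, 0.1183]
tool_rot: [-3.14, -0.002, 1.724]
contact_force: [-0.5, 1.2, 1.5]
opening: 0.997
gripper_force: 0.0
```

Emit:
jog_arm:
  steps: "-1 0 0 -.15 0 0 0; -1 0 0 -.28 0 0 0; -1 0 0 -.355 0 0 0; -1 0 0 -.355 0 0 0; -1 0 0 -.355 0 0 0; -1 0 0 -.355 0 0 0"

```text
t: 9.77
tcp_pos: [0.4446, -0.263, 0.051]
tool_rot: [3.138, 0.003, 1.724]
contact_force: [0.8, 0.8, -0.7]
opening: 0.999
gripper_force: 0.0
```

Emit:
jog_arm:
  steps: "0 0 0 0 0 0 0; .5 0 0 0 0 0 0; 1 0 0 0 0 0 0; 1 0 0 0 0 0 0; 1 0 0 0 0 0 0; 1 0 0 0 0 0 0"
  grip_force: 60

```text
t: 10.27
tcp_pos: [0.4436, -0.2623, 0.0495]
tool_rot: [3.14, 0.001, 1.724]
contact_force: [0.1, 1.3, 6.5]
opening: 0.507
gripper_force: 61.1
```

Emit:
jog_arm:
  steps: "1 0 0 .03 0 0 0; 1 0 0 .1 0 0 0; 1 0 0 .2 0 0 0; 1 0 0 .3 0 0 0; 1 0 0 .4 0 0 0; 1 0 0 .4 0 0 0; 1 0 0 .4 0 0 0"

```text
t: 10.85
tcp_pos: [0.4429, -0.262, 0.1285]
tool_rot: [3.141, 0.001, 1.724]
contact_force: [-1.1, 0.9, -3.5]
opening: 0.507
gripper_force: 61.7
```

Emit:
jog_arm:
  steps: "1 .06 .1 .05 0 0 -.004; 1 .14 .22 .1 0 0 -.01; 1 .22 .34 .1 0 0 -.016; 1 .3 .46 .1 0 0 -.0218; 1 .38 .58 .1 0 0 -.0218; 1 .413 .66 .1 0 0 -.0218; 1 .413 .66 .1 0 0 -.0218; 1 .413 .66 .1 0 0 -.0218"

```text
t: 11.52
tcp_pos: [0.5241, -0.1287, 0.1455]
tool_rot: [-3.137, -0.001, 1.589]
contact_force: [0.0, 0.8, -4.1]
opening: 0.505
gripper_force: 62.1
```

```bash
python3 - <<'E'
from h import *
for i in range(4): im=ctrl.grab_frame('wrist')
s=ctrl.observe();print(s['t'],s['tcp_pos'].round(4),np.array(s['tool_rot']).round(4),np.abs(s['joint_vel']).max().round(3),s['contact_force'],s['opening'])
im=ctrl.grab_frame('wrist');save('w4',im)
for q,z in dict(dock_socket=.03,tongue_end=.046,lock_grip=.096).items():
    for r in ctrl.landmark_of('wrist',q)[:2]: print(q,np.round(r['at'],1),round(r['confidence'],2),np.round(at_z('wrist',r['at'],z),4)[:2])
n,l,st,c=cv2.connectedComponentsWithStats(cv2.inRange(cv2.cvtColor(im,cv2.COLOR_RGB2HSV),(15,120,60),(35,255,255)))
for i in range(1,n):
    if st[i,4]>25: print(st[i],c[i].round(1),at_z('wrist',c[i],.041).round(4))
E
```

```text
11.7167 [ 0.5246 -0.1305  0.1473] [-3.1400e+00 -3.0000e-04  1.5854e+00] 0.007 [ 0.4943694  0.4783443 -3.0255943] 0.5050381380448672
dock_socket [324.  112.9] 0.81 [ 0.5263 -0.0396]
[257 155  17  16 216] [265.  162.3] [ 0.4835 -0.0755  0.041 ]
[376 154  16  16 213] [383.6 161.5] [ 0.5712 -0.0737  0.041 ]
```

View pics/w4.png

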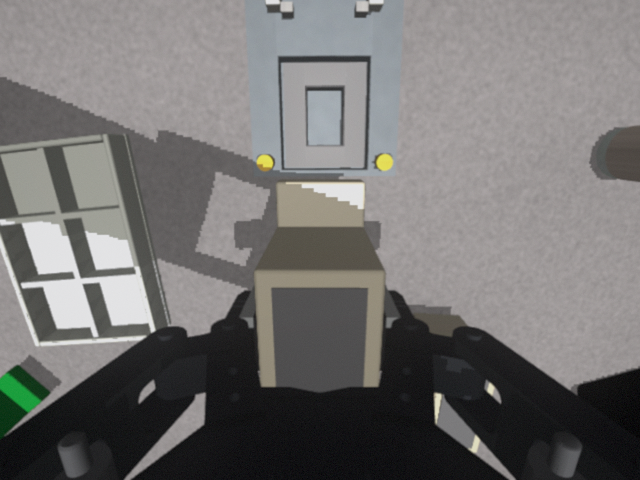

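The view shows the held module squarely in the grip, with its step edge at (321,181). The hole is at cols 306-344, rows 87-146, and the insert at cols 280-369, rows 56-170. From this I'll measure the hole relative to the module.

```bash
python3 - <<'E'
from h import *
im=cv2.imread('pics/w4.png').astype(float);g=im.mean(2)
np.set_printoptions(linewidth=200)
print('row115',[(c,int(g[105:125,c].mean())) for c in list(range(276,286))+list(range(301,312))+list(range(338,350))+list(range(362,373))])
print('col325',[(r,int(g[r,315:335].mean())) for r in list(range(52,64))+list(range(82,94))+list(range(138,152))+list(range(164,178))])
def ed(v,a,b,s):
    d=s*np.gradient(v)[a:b];k=d.argmax();o=(d[k-1]-d[k+1])/(2*(d[k-1]-2*d[k]+d[k+1]));return a+k+o
def lin_v(c0,c1,rows,z,s):
    P=np.array([at_z('wrist',[ed(g[r],c0,c1,s),r],z)[:2] for r in rows])*1000
    vx,vy,x,y=cv2.fitLine(P.astype(np.float32),cv2.DIST_HUBER,0,.01,.01).ravel();print('  x',x.round(2),'y',y.round(2),'slope dx/dy',(vx/vy).round(4));return x
def lin_h(r0,r1,cols,z,s):
    P=np.array([at_z('wrist',[c,ed(g[:,c],r0,r1,s)],z)[:2] for c in cols])*1000
    vx,vy,x,y=cv2.fitLine(P.astype(np.float32),cv2.DIST_HUBER,0,.01,.01).ravel();print('  y',y.round(2),'x',x.round(2),'slope dy/dx',(vy/vx).round(4));return y
zs=ctrl.observe()['tcp_pos'][2]-.0495
print('hole');lin_v(302,311,range(95,138),.03,-1);lin_v(338,349,range(95,138),.03,1);lin_h(82,93,range(312,339),.03,-1);lin_h(140,151,range(312,339),.03,1)
print('module step',zs);lin_v(272,284,range(188,222),zs+.03,1);lin_v(358,371,range(208,225),zs+.03,-1);lin_h(176,187,range(284,360),zs+.03,1)
print('tall');lin_v(249,262,range(275,360),zs+.091,1);lin_v(377,390,range(275,340),zs+.091,-1);lin_h(262,276,range(265,376),zs+.091,1)
E
```

```text
row115 [(276, 161), (277, 162), (278, 158), (279, 131), (280, 84), (281, 68), (282, 110), (283, 156), (284, 166), (285, 163), (301, 164), (302, 165), (303, 165), (304, 161), (305, 139), (306, 106), (307, 112), (308, 159), (309, 170), (310, 170), (311, 170), (338, 170), (339, 165), (340, 141), (341, 100), (342, 75), (343, 97), (344, 135), (345, 161), (346, 165), (347, 164), (348, 164), (349, 164), (362, 162), (363, 162), (364, 155), (365, 126), (366, 80), (367, 60), (368, 81), (369, 125), (370, 154), (371, 161), (372, 161)]
col325 [(52, 161), (53, 163), (54, 157), (55, 128), (56, 80), (57, 55), (58, 53), (59, 53), (60, 55), (61, 78), (62, 126), (63, 157), (82, 167), (83, 168), (84, 162), (85, 136), (86, 108), (87, 74), (88, 54), (89, 52), (90, 94), (91, 156), (92, 170), (93, 170), (138, 172), (139, 173), (140, 173), (141, 172), (142, 173), (143, 171), (144, 157), (145, 138), (146, 148), (147, 164), (148, 169), (149, 169), (150, 169), (151, 169), (164, 167), (165, 166), (166, 167), (167, 156), (168, 102), (169, 97), (170, 143), (171, 164), (172, 158), (173, 119), (174, 100), (175, 100), (176, 100), (177, 99)]
hole
  x 512.45 y -40.53 slope dx/dy -0.0216
  x 541.21 y -36.86 slope dx/dy -0.0107
  y -20.76 x 527.01 slope dy/dx 0.0464
  y -63.66 x 527.97 slope dy/dx 0.0156
module step 0.09876948728248135
  x 502.92 y -92.78 slope dx/dy -0.0081
  x 545.42 y -96.3 slope dx/dy -0.0929
  y -79.57 x 526.12 slope dy/dx 0.0113
tall
  x 502.64 y -119.24 slope dx/dy -0.0056
  x 545.79 y -113.31 slope dx/dy -0.0394
  y -101.53 x 524.29 slope dy/dx 0.0126
```

Hole mouth: centre (526.8, -42.2), size 28.8 x 42.9, as expected. Held module: origin (524.3, -126.5). So the shift is +2.5 mm in x and +84.3 mm in y.

Emit:
jog_arm:
  steps: "1 .003 .1 0 0 0 0; 1 .006 .22 0 0 0 .0006; 1 .0125 .34 0 0 0 .0006; 1 .0125 .4215 -.05 0 0 .0006; 1 .0125 .4215 -.15 0 0 .0006; 1 .0125 .4215 -.25 0 0 .0006; 1 .0125 .4215 -.31 0 0 .0006; 1 .0125 .4215 -.31 0 0 .0006"

```text
t: 12.58
tcp_pos: [0.5254, -0.0453, 0.0829]
tool_rot: [-3.135, -0.001, 1.59]
contact_force: [-1.4, 0.2, -3.5]
opening: 0.507
gripper_force: 62.0
```

Emit:
jog_arm:
  steps: "1 0 0 0 0 0 0;1 0 0 0 0 0 0;1 0 0 0 0 0 0"

```text
t: 12.83
tcp_pos: [0.5291, -0.0461, 0.0879]
tool_rot: [3.139, 0.001, 1.59]
contact_force: [0.3, -0.5, -2.7]
opening: 0.506
gripper_force: 62.1
```

Emit:
jog_arm:
  steps: "1 0 0 0 0 0 0;1 0 0 0 0 0 0;1 0 0 0 0 0 0;1 0 0 0 0 0 0"

```text
t: 13.17
tcp_pos: [0.5281, -0.0456, 0.0867]
tool_rot: [3.141, 0.0, 1.59]
contact_force: [-0.3, 0.1, -1.8]
opening: 0.504
gripper_force: 62.1
```

Emit:
jog_arm:
  steps: "1 -.005 -.003 -.01 0 0 0;1 -.005 -.003 -.02 0 0 0;1 -.005 -.003 -.03 0 0 0;1 -.005 -.003 -.04 0 0 0;1 -.005 -.003 -.05 0 0 0;1 -.005 -.003 -.05 0 0 0;1 -.005 -.003 -.05 0 0 0;1 -.005 -.003 -.05 0 0 0"

```text
t: 13.83
tcp_pos: [0.527, -0.0461, 0.0763]
tool_rot: [-3.142, 0.0, 1.59]
contact_force: [-0.4, -0.7, -3.8]
opening: 0.509
gripper_force: 62.1
```

Emit:
jog_arm:
  steps: "1 0 0 -.01 0 0 0;1 0 0 -.02 0 0 0;1 0 0 -.03 0 0 0;1 0 0 -.04 0 0 0;1 0 0 -.05 0 0 0;1 0 0 -.05 0 0 0;1 0 0 -.05 0 0 0"

```text
t: 14.42
tcp_pos: [0.5268, -0.0461, 0.066]
tool_rot: [-3.141, -0.0, 1.59]
contact_force: [0.1, 0.7, -3.6]
opening: 0.509
gripper_force: 62.1
```

Emit:
jog_arm:
  steps: "1 0 0 -.008 0 0 0;1 0 0 -.016 0 0 0;1 0 0 -.022 0 0 0;1 0 0 -.022 0 0 0;1 0 0 -.022 0 0 0"

```text
t: 14.83
tcp_pos: [0.5271, -0.0462, 0.0635]
tool_rot: [-3.141, 0.0, 1.59]
contact_force: [-4.3, 0.6, 6.7]
opening: 0.509
gripper_force: 63.0
```

Contact came at z 0.0635, which is the expected home height. I'll press a little more to confirm.

Emit:
jog_arm:
  steps: "1 0 0 -.01 0 0 0;1 0 0 -.015 0 0 0;1 0 0 -.015 0 0 0;1 0 0 -.015 0 0 0"

```text
t: 15.17
tcp_pos: [0.5272, -0.0462, 0.0634]
tool_rot: [-3.139, -0.0, 1.591]
contact_force: [-12.2, 3.1, 23.7]
opening: 0.51
gripper_force: 65.1
```

Emit:
jog_arm:
  steps: "1 0 0 .01 0 0 0;1 0 0 .02 0 0 0; 0.3 0 0 .02 0 0 0; -.5 0 0 .02 0 0 0; -1 0 0 .02 0 0 0; -1 0 0 .02 0 0 0; -1 0 0 .02 0 0 0; -1 0 0 .02 0 0 0"

```text
t: 15.83
tcp_pos: [0.5272, -0.0462, 0.0629]
tool_rot: [3.141, 0.0, 1.59]
contact_force: [0.3, 0.3, 0.0]
opening: 0.999
gripper_force: 0.0
```

Emit:
jog_arm:
  steps: "-1 0 0 .05 0 0 0; -1 0 0 .2 0 0 0; -1 0 0 .4 0 0 0; -1 0 .05 .5 0 0 0; -1 0 .2 .55 0 0 0; -1 -.005 .4 .55 0 0 0; -1 -.01 .5 .55 0 0 0; -1 -.01 .5 .55 0 0 0"

```text
t: 16.5
tcp_pos: [0.525, 0.0569, 0.1743]
tool_rot: [3.14, -0.001, 1.594]
contact_force: [1.0, -0.8, -0.5]
opening: 1.0
gripper_force: 0.0
```

```bash
python3 - <<'E'
from h import *
for i in range(4): im=ctrl.grab_frame('wrist')
s=ctrl.observe();print(s['t'],s['tcp_pos'].round(4),np.array(s['tool_rot']).round(4),s['contact_force'],s['opening'])
im=ctrl.grab_frame('wrist');save('w5',im)
for q,z in dict(module_step=.044,module_seat=.03,tongue_end=.046,lock_grip=.096).items():
    for r in ctrl.landmark_of('wrist',q)[:2]: print(q,np.round(r['at'],1),round(r['confidence'],2),np.round(at_z('wrist',r['at'],z),4)[:2])
E
```

```text
16.7 [0.525  0.0532 0.1731] [3.1414e+00 4.0000e-04 1.5899e+00] [-0.54437438 -0.43024121 -0.41078969] 1.0036303888861013
module_step [318.6 292.9] 0.6 [ 0.5247 -0.0072]
module_seat [318.8 322.1] 0.76 [ 0.5254 -0.0448]
tongue_end [316.2 223.2] 0.74 [0.5215 0.0575]
lock_grip [318.8 149.2] 0.6 [0.5227 0.1184]
```

View pics/w5.png

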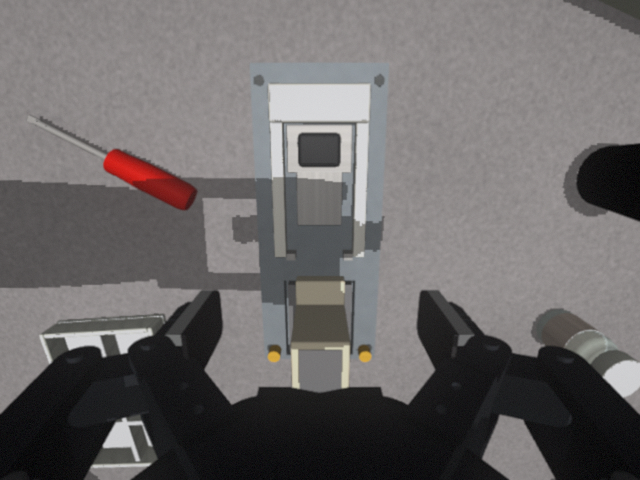

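The module sits home with its step at (320,292), towards the slide. The slide is fully back against the stop block, with its grip at (319,149). I'll grip it again.

Emit:
jog_arm:
  steps: "-1 -.007 .15 0 0 0 0; -1 -.007 .325 -.1 0 0 0; -1 -.007 .325 -.25 0 0 0; -1 -.007 .325 -.4 0 0 0; -1 -.007 .325 -.5 0 0 0; -1 -.007 .325 -.56 0 0 0; -1 -.007 .325 -.56 0 0 0; -1 -.007 .325 -.56 0 0 0"

```text
t: 17.62
tcp_pos: [0.5237, 0.1185, 0.0609]
tool_rot: [-3.141, 0.0, 1.59]
contact_force: [0.2, 0.2, 0.2]
opening: 1.001
gripper_force: 0.0
```

Emit:
jog_arm:
  steps: "0 0 0 0 0 0 0; 1 0 0 0 0 0 0; 1 0 0 0 0 0 0; 1 0 0 0 0 0 0; 1 0 0 0 0 0 0; 1 0 0 0 0 0 0;1 0 0 0 0 0 0"
  grip_force: 50

```text
t: 18.2
tcp_pos: [0.5235, 0.1189, 0.062]
tool_rot: [-3.141, 0.0, 1.59]
contact_force: [-3.7, -1.1, 5.7]
opening: 0.319
gripper_force: 50.2
```

Emit:
jog_arm:
  steps: "1 0 -.04 0 0 0 0; 1 .001 -.08 0 0 0 0; 1 .002 -.12 0 0 0 0; 1 .002 -.16 0 0 0 0; 1 .003 -.2 0 0 0 0; 1 .004 -.24 0 0 0 0; 1 .004 -.28 0 0 0 0; 1 .004 -.28 0 0 0 0"

```text
t: 18.87
tcp_pos: [0.5246, 0.0627, 0.062]
tool_rot: [3.141, -0.001, 1.59]
contact_force: [-2.3, 1.0, 5.8]
opening: 0.317
gripper_force: 50.2
```

Emit:
jog_arm:
  steps: "1 0 -.02 0 0 0 0; 1 0 -.04 0 0 0 0; 1 .001 -.06 0 0 0 0; 1 .001 -.075 0 0 0 0; 1 .001 -.075 0 0 0 0; 1 .001 -.075 0 0 0 0"

```text
t: 19.37
tcp_pos: [0.5249, 0.0489, 0.062]
tool_rot: [3.141, -0.002, 1.59]
contact_force: [-2.8, 4.3, 5.8]
opening: 0.321
gripper_force: 50.2
```

Emit:
jog_arm:
  steps: "1 0 -.012 0 0 0 0; 1 0 -.025 0 0 0 0; 1 0 -.035 0 0 0 0; 1 0 -.035 0 0 0 0; 1 0 -.035 0 0 0 0"

```text
t: 19.78
tcp_pos: [0.5248, 0.0485, 0.062]
tool_rot: [3.14, -0.015, 1.589]
contact_force: [-1.1, 32.2, 5.2]
opening: 0.32
gripper_force: 50.1
```

Travel is 70.4 mm and the slide is hard against its front stop. I'll unload, release and lift away.

Emit:
jog_arm:
  steps: "1 0 .02 0 0 0 0; 1 0 .033 0 0 0 0; 0.3 0 .033 0 0 0 0; -.5 0 .033 0 0 0 0; -1 0 .033 0 0 0 0; -1 0 .033 0 0 0 0; -1 0 .033 0 0 0 0; -1 0 .033 0 0 0 0"

```text
t: 20.45
tcp_pos: [0.5245, 0.0472, 0.0608]
tool_rot: [-3.141, 0.0, 1.59]
contact_force: [1.1, 0.8, 1.1]
opening: 0.998
gripper_force: 0.0
```

Emit:
jog_arm:
  steps: "-1 0 .03 .1 0 0 0; -1 0 .03 .3 0 0 0; -1 0 .03 .5 0 0 0; -1 0 .03 .6 0 0 0; -1 0 .03 .6 0 0 0; -1 0 .03 .6 0 0 0; -1 0 .03 .6 0 0 0; -1 0 .03 .6 0 0 0"

```text
t: 21.12
tcp_pos: [0.5233, 0.0533, 0.1787]
tool_rot: [-3.138, -0.0, 1.59]
contact_force: [0.8, 0.3, -0.6]
opening: 0.999
gripper_force: 0.0
```

```bash
python3 - <<'E'
from h import *
im=ctrl.grab_frame('wrist')
s=ctrl.observe();print(s['t'],s['tcp_pos'].round(4),s['contact_force'],s['opening'])
im=ctrl.grab_frame('wrist');b=ctrl.grab_frame('scene')
cv2.imwrite('pics/end.png',np.hstack([im[:,160:480],cv2.resize(b[200:400,180:420],(576,480))])[:,:800,::-1])
for q,z in dict(tongue_end=.046,lock_grip=.096).items():
    for r in ctrl.landmark_of('wrist',q)[:1]: print(q,np.round(r['at'],1),round(r['confidence'],2),np.round(at_z('wrist',r['at'],z),4)[:2])
E
```

```text
21.1667 [0.5233 0.0534 0.1786] [ 0.66380392  0.33300423 -0.33793207] 1.0007094539999533
tongue_end [321.6 296.3] 0.6 [ 0.5261 -0.0122]
lock_grip [323.1 250.7] 0.62 [0.5259 0.048 ]
```

View pics/end.png

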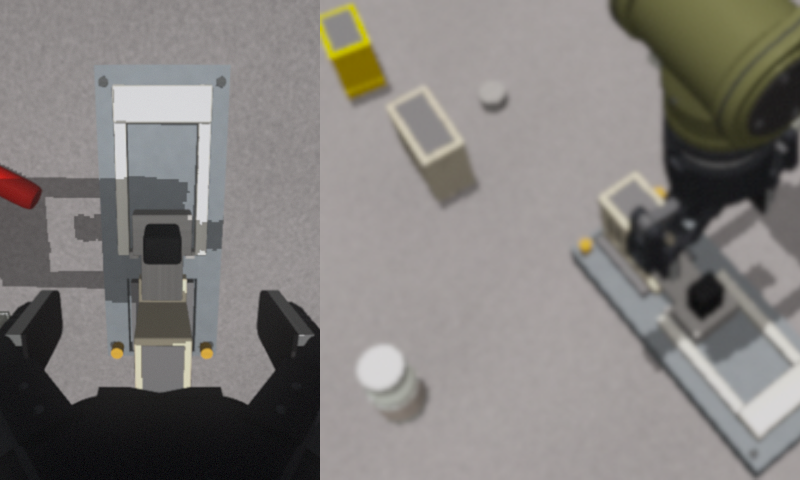

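The tongue, seen at (162,285), lies over the step and the module is seated. The plain module stands undisturbed at (432,145), and the gripper is clear of everything.

```bash
python3 -c "
from cell import ctrl
print(ctrl.hand_in())"
```

```text
the job is handed in; nothing more can be done
None
```

The job is done and handed in at about 21 s of the 72 s allowed: the slide was pulled open to its stop, the stepped module is fully home with its step towards the slide, the slide is pushed back to its front stop with the tongue over the step, the plain module was not touched, and the gripper is open and clear.

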